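# Weigh a caddy of goods on the sprung hand scale

## Robot

A 6-joint arm with a two-finger parallel gripper is mounted at the origin on the work surface. World frame = base frame: x ahead of the robot, y to its left, z up, the work surface at z = 0. Lengths are in m, angles in rad, forces in N, time in s.
With the tool pointing down it reaches from about 0.225 to 0.875 m from the base axis. Payload 3.4 kg.
Tool frame: the origin (TCP) lies between the finger pads; the fingertips stand 11 mm ahead of it and the grasp point (between the pads) lies 8 mm behind it; z points along the fingers, y is the line along which they close (so a half turn about z gives the same grasp; the last joint's range is limited). The gripper opens to 85 mm and grips with 20 to 120 N. Pads are 22 mm wide; open, the fingers measure 114 mm over their backs; the gripper's body (76 mm by 85 mm) begins 54 mm behind the grasp point. The pads swing forward as they close: fully open they stand 13 mm farther back than shut.
Start: joints at [1.223, 0.276, 1.505, -0, 1.361, -0.121], TCP at [0.129, 0.56, 0.242] pointing down, gripper open.
Joint ranges: [-2.89, 2.89], [-0.75, 2.08], [0.22, 2.7], [-1.18, 4.32], [0.11, 2.71], [-2.7, 2.7]. Speed limits (rad/s): [2.57, 2.57, 3.14, 3.14, 3.14, 3.14].

## Interface

Orientations are given as a unit quaternion [w, x, y, z].
In Python, from rig import manip, imaging gives the robot as it stands. The module is installed in compiled form; this text tells all that it offers.
- The arm moves only by the tool jog_arm, never from a script. Its argument "deltas" is one flat list of numbers, 7 for each row, row after row: the turn, a rotation vector about the world's x, y, z in degrees, then the shift along the world's x, y, z in mm, then the opening, from 0 (shut) to 1 (fully open). In form: [ax, ay, az, tx, ty, tz, gripper, ax, ay, az, tx, ty, tz, gripper, ...]. A call has 1 to 20 rows; each row is the pose to reach, as a shift and turn from the pose commanded when the call began; what a row does not reach only later rows make up. A row lasts 1/10 s, in which the tool goes at most 50 mm and 8.59 degrees, less where a joint would pass 70% of its speed; a pose out of reach is approached as far as the arm can. A call with a gripper value outside its range is refused whole. The fingers move at their own pace and stop on an object; "grip_force" is the grip in N (left out, the last holds). Time passes only in rows, so rows that repeat a pose let the fingers close. It gives the time, the measured TCP pose, the force, the opening and the grip force at its end, in the units of the state.
- manip.get_state(): the state, without advancing time (a new reading comes with each control period).
- imaging.get_image(name): name is "side" or "top" or "wrist"; returns the picture (420x560x3 uint8, blue, green, red); there is no depth.
- imaging.calibration(name): a dict with "mtx" (3x3 intrinsics, pixels), "dist" ([k1, k2, p1, p2, k3] as OpenCV has them; the pictures are not rectified), "cam_to_world" (4x4, takes a point from camera to world coordinates). Camera axes: x right, y down, z forward; pixel columns grow to the right and rows downward; lengths in m; the calibration is good to about 2 mm. A picture is of the moment at which its call begins: read the wrist's pose just before it. calibration takes no time and is no camera call; for the wrist camera it gives the pose at the moment of the call.
- manip.sign_off(): hands the job in; it is judged then, once.
The state is a dict: "clock": time; "qpos": joint angles; "qd": joint speeds; "effort": joint torques, N m; "position": TCP position; "ee_rot": TCP orientation; "contact_force": force on the tool from outside, world axes, zero at the start; "moment": the same for the moment, N m; "width": finger opening in m; "gripper_force": force on a finger pad.
Only numpy, scipy, OpenCV 4.12 (cv2) and the standard library are available. Lean on these libraries where they do the work, as an engineer would, in place of code of your own. Each camera call takes 0.05 s, during which the arm holds its last target. There are 200 camera calls.

## Task

Weigh the caddy of cartons on the shop's hand scale: take the scale from its rest, hook it under the caddy's handle, lift until the caddy hangs level a good 3 cm clear of the counter and hold it still for two seconds. Then carry it on the hook, not with the gripper, to the wooden tray, stand it gently inside, unhook, and hang the scale back in its rest. Do not drop or tip the caddy, and leave the other goods alone.

Things in the scene. Friction and masses are not known exactly. Their poses are not given: they have to be found in the camera images.
- scale: Loose sprung hand scale, upright, 0.2 kg. Origin: centre of the underside of its grey housing (28 x 48 mm, 45 mm high, z up). On top is a black crossbar, 30 mm (its x) x 124 mm (its y), from z = 45 to 81 mm: grip it across the 30 mm at its middle, from above. The steel hook below lies in the x-z plane and opens towards +x. Yaw at the start equals the rest's.
- hook (a joint): How far the hook is drawn out of the scale by a load, in m: 0 unloaded, up to 0.045, straight down. Spring 300 N/m (a load of 0.4 to 0.8 kg draws it 13 to 26 mm).
- hook_seat (a point): Where the load bears in the hook: inside bottom, on the scale's axis, 59 mm below its origin unloaded. Rod 8 mm; underside 67 mm below the origin; back 17 mm behind the axis (-x), tip 16 mm ahead (+x), tip's top 45 mm below the origin. A handle rod enters from +x with its centre 10 to 38 mm below the scale's origin (aim for 25); then raise the scale to seat it.
- caddy: Loose plywood caddy of six small cartons (one rigid thing), 90 mm (its x) x 130 mm (its y), cartons up to 62 mm high, 0.4 to 0.8 kg. Origin: centre of its underside, z up. A handle of 8 mm steel rod arches over it along its y: it rises at y = +-65 mm to z = 112 mm and on to a blunt peak in the middle at z = 135 mm.
- bail_mid (a point): Middle of the caddy's handle, the centre of the rod at its peak, 135 mm above the caddy's underside. Hook here, with the scale's y along the caddy's y.
- tray: Wooden tray fixed to the counter, 182 mm (its x) x 212 mm (its y) outside, walls 6 mm thick and 24 mm high, floor about 6 mm thick. Origin: centre of its underside. The caddy fits in at any yaw when centred.
- rest: Dark steel rest fixed to the counter: 90 x 140 mm base, two posts 72 mm apart inside (along its y), tops 140 mm high. The scale's crossbar lies across both, in notches 46 mm wide (x) with 12 mm high sides, its hook hanging between; then the scale's origin is 95 mm above the rest's and its x along the rest's x. It lifts straight up and goes back straight down. Origin: centre of base's underside.
- sauce: Bystander: brown sauce bottle, 56 mm across, 170 mm tall. Origin: centre of its base.
- tin: Bystander: tin 74 mm across, 90 mm tall. Origin: centre of its base.
Not all that is in view belongs to the job. Leave any orange or turquoise look-alike of the scale alone.

How it is judged:
On the way, in this order (a step that is already met when the one before it is completed fails the run):
1. the caddy hangs level and still on the scale's hook, its underside at least 20 mm above the counter, for 1 s (height (world z) of caddy above 0.02 m and angle between caddy's own z axis and vertical below 0.2 rad and linear speed of caddy below 0.06 m/s and value of joint hook above 0.008 m and contact force between scale and caddy above 2 N and contact force between the fingers and caddy below 0.5 N and contact force between caddy and tray below 0.1 N), for 1 s.
2. the caddy stands flat in the tray and its weight is off the scale (z of caddy in the frame of tray below 0.012 m and horizontal distance between caddy and tray below 0.07 m and angle between caddy's own z axis and vertical below 0.06 rad and value of joint hook below 0.006 m), for 0.2 s.
At the end, for the whole second after the job is handed in: The caddy stands flat (within 0.06 rad) on the tray's floor inside its walls, at rest and off the hook; the scale hangs upright (within 0.1 rad) and still in the notches of its rest, its origin within 6 mm of its seated height of 95 mm and within 25 mm of the rest's axis (z of caddy in the frame of tray below 0.012 m and horizontal distance between caddy and tray below 0.07 m and angle between caddy's own z axis and vertical below 0.06 rad and linear speed of caddy below 0.02 m/s and z of scale in the frame of rest between 0.089 and 0.101 m and horizontal distance between scale and rest below 0.025 m and angle between scale's own z axis and vertical below 0.1 rad and linear speed of scale below 0.03 m/s and contact force between scale and caddy below 0.1 N); the robot touches nothing.
It fails at once if the caddy is dropped or flung (faster than 0.6 m/s) (linear speed of caddy above 0.6 m/s).
It fails at once if the caddy is tipped by more than 0.6 rad (angle between caddy's own z axis and vertical above 0.6 rad).
It fails at once if the gripper or the arm pushes or carries the caddy (more than 5 N) (contact force between any of the fingers, the arm and caddy above 5 N).
It fails at once if the sauce bottle or the tin is moved by more than 25 mm (distance of any of sauce, tin from where it was at the start of the episode above 0.025 m).
It also fails if it takes over 72 s, if anything falls off the work surface, if the arm or the gripper's body presses on something with over 40 N, if the wrist force passes 120 N, or if a joint passes its speed limit or range.

## Working session

There is one attempt and no reset: what is moved stays moved. The work goes in short steps, Python scripts to look and compute and a tool call to move; the robot and the scene stay as the last step left them, time stands still between calls to the robot, and variables do not carry over. Pictures are saved under pics/ and viewed, at most 10 in all, crops included, and the job is handed in when it is done.

Besides the shell and the picture viewer there is one more tool, called as name(argument=value, ...), one argument or row to a line, values as JSON. jog_arm: Moves the arm, as the interface text tells. Its arguments: {"type":"object","properties":{"deltas":{"type":"array"},"grip_force":{"type":"number"}},"required":["deltas"]}

```bash
mkdir -p pics; cat > h.py <<'E'
import numpy as np, cv2
from rig import manip, imaging
def ray(cal,px):
    M=np.array(cal["mtx"]);d=np.array(cal["dist"]);T=np.array(cal["cam_to_world"])
    u=cv2.undistortPoints(np.array(px,float).reshape(-1,1,2),M,d).reshape(-1,2)
    D=(T[:3,:3]@np.c_[u,np.ones(len(u))].T).T
    return T[:3,3],D
def atz(cal,px,z):
    o,D=ray(cal,px); z=np.broadcast_to(z,len(D)); return o+D*((z-o[2])/D[:,2])[:,None]
def proj(cal,P):
    M=np.array(cal["mtx"]);d=np.array(cal["dist"]);T=np.linalg.inv(np.array(cal["cam_to_world"]))
    return cv2.projectPoints(np.array(P,float).reshape(-1,3),cv2.Rodrigues(T[:3,:3])[0],T[:3,3],M,d)[0].reshape(-1,2)
E
python3 - <<'E'
from h import *
for n in("top","side"):
    im=imaging.get_image(n);cv2.imwrite(f"pics/{n}0.png",im)
    c=imaging.calibration(n);print(n,np.round(c["cam_to_world"],3).tolist(),np.round(c["mtx"],0).tolist())
s=manip.get_state();print(s)
E
```

```text
top [[-0.024, -0.981, 0.194, 0.256], [-1.0, 0.021, -0.02, 0.1], [0.015, -0.194, -0.981, 1.284], [0.0, 0.0, 0.0, 1.0]] [[490.0, 0.0, 282.0], [0.0, 490.0, 205.0], [0.0, 0.0, 1.0]]
side [[0.98, -0.146, 0.137, 0.354], [-0.2, -0.712, 0.673, -0.63], [-0.001, -0.687, -0.727, 0.916], [0.0, 0.0, 0.0, 1.0]] [[451.0, 0.0, 280.0], [0.0, 451.0, 212.0], [0.0, 0.0, 1.0]]
{'clock': 0.1, 'qpos': array([ 1.22300072e+00,  2.76542499e-01,  1.50599880e+00,  1.85862650e-05,
        1.36068904e+00, -1.21009325e-01]), 'qd': array([ 0.00151873, -0.00144381, -0.00260469, -0.00135186,  0.0010671 ,
        0.00121225]), 'effort': array([ 2.19574955e-03, -4.17702091e+01, -2.46405262e+01, -2.64412811e-04,
        5.82000503e-03, -6.49412556e-06]), 'position': array([0.12913936, 0.55985635, 0.24152314]), 'ee_rot': array([-1.99024842e-04,  1.13152193e-01,  9.93577330e-01, -7.94340559e-04]), 'contact_force': array([ 0.01599065, -0.51545079,  0.30661877]), 'moment': array([ 0.01973971, -0.03606507,  0.00138109]), 'gripper_force': 0.0, 'width': 0.08565420171362435}
```

View pics/top0.png

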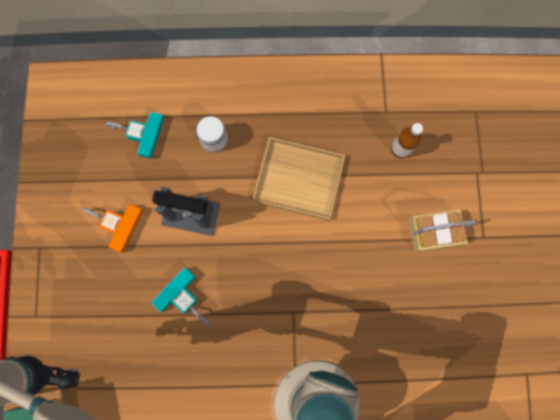

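View pics/side0.png

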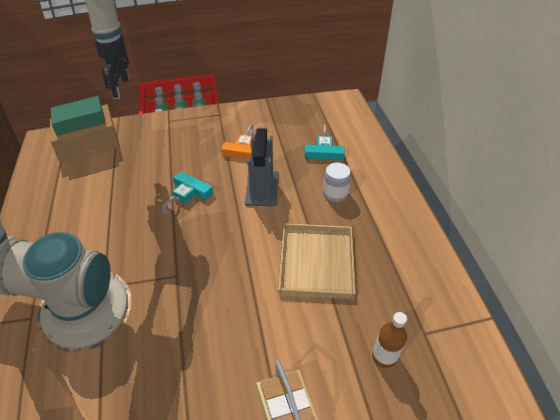

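Top view: the candidates for the scale are the black bar in the rest at (182,203), the teal ones lying at (150,135) and (175,290), and the orange one at (125,228). I choose the black one. The caddy is at (440,232), the tray at (300,178), the tin at (212,133) and the sauce at (407,142). The side view agrees: scale and rest at (262,165), caddy at (287,400).

```bash
python3 - <<'E'
from h import *
t=cv2.imread("pics/top0.png");s=cv2.imread("pics/side0.png")
def c(im,x,y,w=100,h=75,k=4): return cv2.resize(im[y:y+h,x:x+w],(400,300),interpolation=cv2.INTER_CUBIC)
cv2.imwrite("pics/m.png",np.vstack([np.hstack([c(t,140,165),c(t,395,200)]),np.hstack([c(s,215,125),c(s,235,345)])]))
E
```

```text
(no output)
```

View pics/m.png

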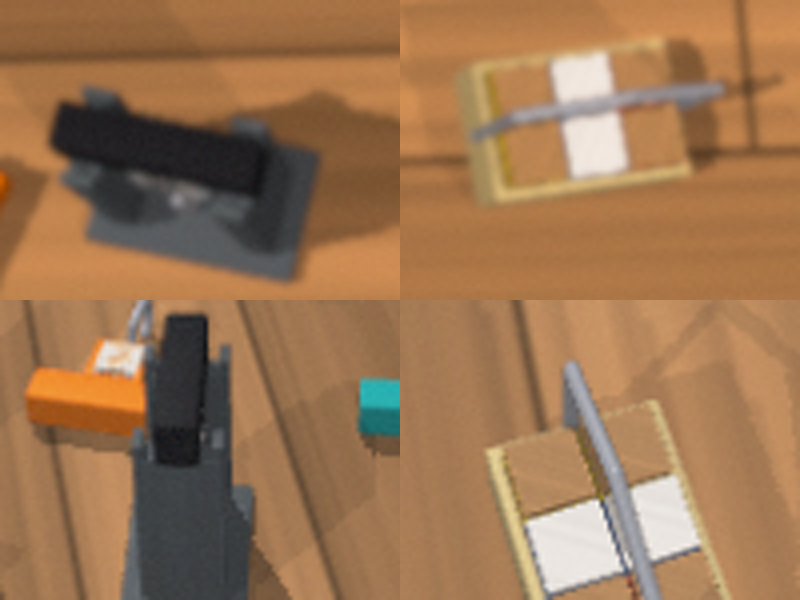

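```bash
python3 - <<'E'
from h import *
c=imaging.calibration("top"); s=imaging.calibration("side")
f=lambda n,p,z:print(n,np.round(atz(c,p,z)[:,:2],3).tolist())
tr=atz(c,[(268,137),(346,153),(331,219),(253,202)],.024);print("tray",tr[:,:2].round(3).tolist(),tr.mean(0).round(3),np.linalg.norm(np.diff(tr,axis=0),axis=1).round(3))
b=atz(c,[(155.5,190.75),(207,200.75),(202.5,213.75),(153,201)],.176);print("bar",b[:,:2].round(3).tolist(),b.mean(0).round(3))
f("base",[(220,202.5),(213.75,235),(162,225)],.008)
f("handle ends",[(414.5,233.75),(475.5,222)],.112)
f("strip",[(442.5,228.75)],.062); f("mid handle",[(443.5,226.5)],.139)
f("cartontop corners",[(419.5,217.5),(461,210),(467,242),(424.5,247)],[.05,.05,.05,.05])
f("tin",[(211,128)],.09);f("sauce",[(417,129)],.17)
# side: handle line and bar
f2=lambda n,p,z:print("side",n,np.round(atz(s,p,z)[:,:2],3).tolist())
f2("handle far end",[(235+170/4,345+65/4)],.112)
f2("bar far/near corners",[(215+168/4,125+15/4),(215+207/4,125+17/4),(215+198/4,125+130/4),(215+155/4,125+127/4)],.176)
E
```

```text
tray [[0.694, 0.108], [0.645, -0.101], [0.466, -0.053], [0.516, 0.151]] [0.58  0.026 0.024] [0.215 0.185 0.209]
bar [[0.516, 0.371], [0.49, 0.251], [0.459, 0.261], [0.492, 0.376]] [0.489 0.315 0.176]
base [[0.519, 0.239], [0.433, 0.255], [0.462, 0.392]]
handle ends [[0.41, -0.245], [0.436, -0.401]]
strip [[0.428, -0.333]]
mid handle [[0.422, -0.309]]
cartontop corners [[0.46, -0.279], [0.478, -0.391], [0.394, -0.399], [0.384, -0.286]]
tin [[0.699, 0.254]]
sauce [[0.658, -0.254]]
side handle far end [[0.423, -0.267]]
side bar far/near corners [[0.495, 0.375], [0.521, 0.367], [0.493, 0.249], [0.467, 0.257]]
```

jog_arm(
  deltas=[0, 0, -45, 130, -110, 40, 1, 0, 0, -90.3, 300, -230, 60, 1, 0, 0, -90.3, 300, -230, 60, 1, 0, 0, -90.3, 300, -230, 60, 1, 0, 0, -90.3, 300, -230, 60, 1, 0, 0, -90.3, 300, -230, 60, 1, 0, 0, -90.3, 300, -230, 60, 1, 0, 0, -90.3, 300, -230, 60, 1, 0, 0, -90.3, 300, -230, 60, 1, 0, 0, -90.3, 300, -230, 60, 1, 0, 0, -90.3, 300, -230, 60, 1, 0, 0, -90.3, 300, -230, 60, 1, 0, 0, -90.3, 300, -230, 60, 1, 0, 0, -90.3, 300, -230, 60, 1, 0, 0, -90.3, 300, -230, 60, 1],
)

```text
clock: 1.6
position: [0.4292, 0.3304, 0.3023]
ee_rot: [0.0, 0.784, 0.621, -0.0]
contact_force: [0.1, 0.8, -0.0]
width: 0.0852
gripper_force: 0.0
```

```bash
python3 - <<'E'
from h import *
s=manip.get_state();print(s["clock"],s["position"],s["ee_rot"],s["qpos"])
c=imaging.calibration("wrist");print(np.round(c["cam_to_world"],3))
w=imaging.get_image("wrist")
cv2.imwrite("pics/w1.png",w);np.save("w1.npy",np.array(c["cam_to_world"]))
E
```

```text
1.6 [0.42916522 0.33036341 0.30225527] [ 4.75717642e-05  7.83913047e-01  6.20870623e-01 -4.78904012e-05] [ 5.27618556e-01  1.97120407e-01  1.46499733e+00 -1.08210269e-04
  1.47955624e+00  7.58719090e-01]
[[ 0.973 -0.219 -0.07   0.447]
 [-0.23  -0.928 -0.295  0.406]
 [-0.     0.303 -0.953  0.434]
 [ 0.     0.     0.     1.   ]]
```

View pics/w1.png

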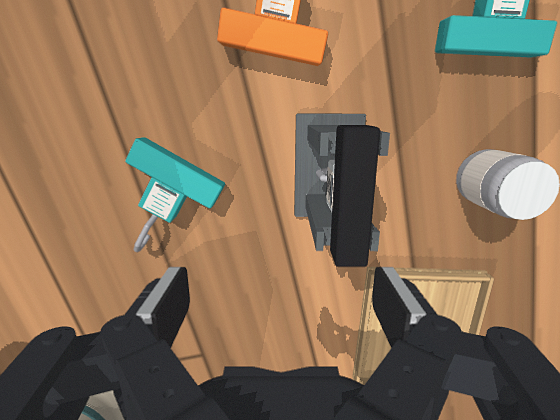

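The wrist view shows the black bar at (355,195), with steel visible to its left at (325,177). I need a zoom to judge which way the hook faces.

```bash
python3 - <<'E'
import cv2,numpy as np
w=cv2.imread("pics/w1.png")[105:275,285:405]
w=np.clip(255*(w/255.)**0.5,0,255).astype('uint8')
cv2.imwrite("pics/w1c.png",cv2.resize(w,None,fx=3.5,fy=3.5,interpolation=cv2.INTER_CUBIC))
E
```

```text
(no output)
```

View pics/w1c.png

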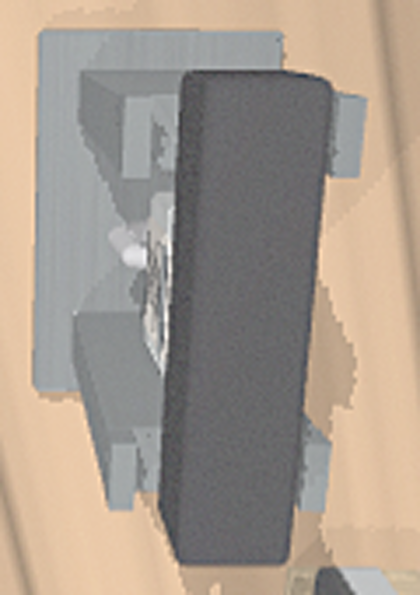

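```bash
python3 - <<'E'
from h import *
c=imaging.calibration("wrist");c["cam_to_world"]=np.load("w1.npy")
g=lambda a:np.array(a)/3.5+[285,105]
b=atz(c,g([(195,72),(333,78),(288,563),(178,562)]),.176);print(b.round(4).tolist(),b.mean(0),np.linalg.norm(np.diff(b,axis=0),axis=1))
for a in((b[2],b[1]),(b[3],b[0])):
  d=a[1]-a[0];print(np.degrees(np.arctan2(-d[0],d[1])))
y=np.radians(-13.4);X=np.array([np.cos(y),np.sin(y)]);C=np.array([.490,.3155])
for sg in(1,-1):
  P=[[*(C+sg*X*x),.095+z] for x,z in((.012,-.045),(.012,-.055),(.0,-.063),(-.013,-.055),(-.013,-.03),(-.013,-.015),(0,-.01))]
  print(sg,((proj(c,P)-[285,105])*3.5).round(0).tolist())
base=atz(c,g([(42,30),(285,30),(35,388)]),.008);print(base.round(4).tolist())
E
```

```text
[[0.4901, 0.3827, 0.176], [0.5201, 0.3743, 0.176], [0.4921, 0.2562, 0.176], [0.4645, 0.2631, 0.176]] [0.49166515 0.31905803 0.176     ] [0.03117236 0.12130279 0.02840457]
-13.356522220467642
-12.07021824163835
1 [[198.0, 246.0], [193.0, 241.0], [156.0, 236.0], [123.0, 240.0], [132.0, 255.0], [138.0, 265.0], [180.0, 268.0]]
-1 [[129.0, 246.0], [126.0, 240.0], [156.0, 236.0], [195.0, 241.0], [209.0, 255.0], [218.0, 265.0], [180.0, 268.0]]
[[0.466, 0.395, 0.008], [0.5529, 0.3746, 0.008], [0.4335, 0.2603, 0.008]]
```

jog_arm(
  deltas=[0, -8, 0, -15, -8, -8, 1, 0, -16, 0, -30, -16, -16, 1, 0, -24, 0, -45, -25, -24, 1, 0, -30, 0, -60, -30, -30, 1, 0, -35, 0, -60, -30, -30, 1, 0, -35, 0, -60, -30, -30, 1],
)

```text
clock: 2.25
position: [0.3661, 0.2993, 0.2706]
ee_rot: [0.187, 0.747, 0.594, 0.235]
contact_force: [-0.0, -1.0, 0.1]
width: 0.0853
gripper_force: 0.0
```

```bash
python3 - <<'E'
from h import *
c=imaging.calibration("wrist");w=imaging.get_image("wrist");cv2.imwrite("pics/w2.png",w);np.save("w2.npy",np.array(c["cam_to_world"]))
y=np.radians(-13);X=np.array([np.cos(y),np.sin(y)]);C=np.array([.491,.3165])
u=proj(c,[[*C,.05]])[0].astype(int);print(u)
x0,y0=max(u[0]-65,0),max(u[1]-75,0)
w=np.clip(255*(w[y0:y0+130,x0:x0+130]/255.)**0.6,0,255).astype('uint8')
for sg in(1,-1):
  P=[[*(C+sg*X*x),.095+z] for x,z in((.012,-.045),(.012,-.055),(.0,-.063),(-.013,-.055),(-.013,-.03),(-.013,-.015),(0,-.01))]
  print(sg,((proj(c,P)-[x0,y0])*4.5).round(0).tolist())
print(x0,y0);cv2.imwrite("pics/w2c.png",cv2.resize(w,None,fx=4.5,fy=4.5,interpolation=cv2.INTER_CUBIC))
E
```

```text
[258 165]
1 [[332.0, 337.0], [314.0, 337.0], [262.0, 339.0], [234.0, 342.0], [280.0, 343.0], [309.0, 344.0], [364.0, 341.0]]
-1 [[255.0, 342.0], [237.0, 342.0], [262.0, 339.0], [317.0, 337.0], [365.0, 338.0], [396.0, 338.0], [364.0, 341.0]]
193 90
```

View pics/w2c.png

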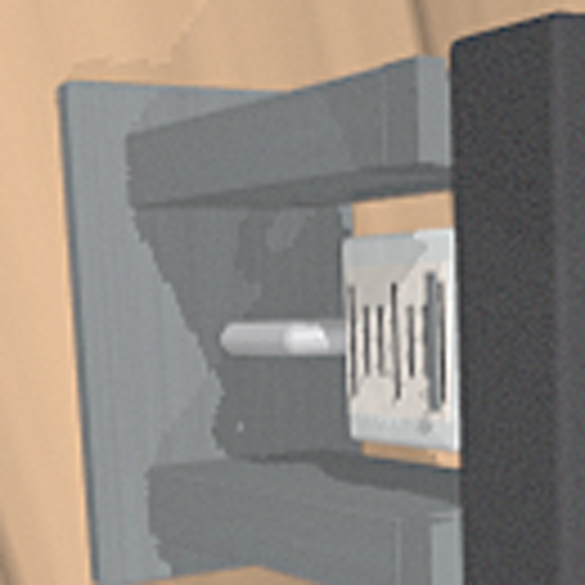

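```bash
python3 - <<'E'
from h import *
c=imaging.calibration("wrist")
def R(f,p):
  c["cam_to_world"]=np.load(f);return [v if v.ndim==1 else v[0]/np.linalg.norm(v[0]) for v in ray(c,[p])]
y=np.radians(-13);X=np.array([np.cos(y),np.sin(y)]);C=np.array([.491,.3165])
for p1,p2 in(((137,257),(305,338)),((137,257),(290,338)),((112,235),(225,338))):
  o1,d1=R("w1.npy",np.array(p1)/3.5+[285,105]);o2,d2=R("w2.npy",np.array(p2)/4.5+[193,90])
  t=np.linalg.lstsq(np.c_[d1,-d2],o2-o1,rcond=None)[0]
  P=(o1+d1*t[0]+o2+d2*t[1])/2;print(P.round(4),"gap",np.linalg.norm(o1+d1*t[0]-o2-d2*t[1]).round(4),"x in scale",((P[:2]-C)@X).round(4),"z rel",P[2]-.095)
E
```

```text
[0.4776 0.3211 0.08  ] gap 0.0002 x in scale -0.0141 z rel -0.015048559508601067
[0.4782 0.3201 0.0719] gap 0.0019 x in scale -0.0133 z rel -0.023108890986114405
[0.4736 0.3222 0.0447] gap 0.0005 x in scale -0.0182 z rel -0.05026454073106992
```

The triangulated spot is a bend in the hook's back, 15 mm below the origin on the robot side. So the hook opens towards world +x, and the scale's yaw is about −13°. Now the grasp.

jog_arm(
  deltas=[0, 8, 0, 25, 4, -4, 1, 0, 16, 0, 50, 8, -8, 1, 0, 24, 0, 80, 12, -14, 1, 0, 32, 0, 110, 15, -22, 1, 0, 35, 0, 122, 17, -30, 1, 0, 35, 0, 122, 17, -50, 1, 0, 35, 0, 122, 17, -75, 1, 0, 35, 0, 122, 17, -100, 1, 0, 35, 0, 122, 17, -115, 1, 0, 35, 0, 122, 17, -124, 1, 0, 35, 0, 122, 17, -124, 1, 0, 35, 0, 122, 17, -124, 1, 0, 35, 0, 122, 17, -124, 0.4, 0, 35, 0, 122, 17, -124, 0.2, 0, 35, 0, 122, 17, -124, 0, 0, 35, 0, 122, 17, -124, 0, 0, 35, 0, 122, 17, -124, 0, 0, 35, 0, 122, 17, -124, 0],
  grip_force=80,
)

```text
clock: 4.1
position: [0.4917, 0.3175, 0.149]
ee_rot: [0.0, 0.784, 0.621, 0.001]
contact_force: [0.1, 0.0, 4.1]
width: 0.0294
gripper_force: 79.7
```

jog_arm(
  deltas=[0, 0, 0, 0, 0, 15, 0, 0, 0, 0, 0, 0, 45, 0, 0, 0, 0, 0, 0, 80, 0, 0, 0, 0, 0, 0, 115, 0, 0, 0, 0, 0, 0, 140, 0, 0, 0, 0.7, -4, -17, 145, 0, 0, 0, 2, -12, -51, 145, 0, 0, 0, 3.8, -22, -96, 145, 0, 0, 0, 5.8, -34, -147, 145, 0, 0, 0, 8.1, -47, -204, 145, 0, 0, 0, 10.3, -60, -261, 145, 0, 0, 0, 12.6, -73, -317, 145, 0, 0, 0, 14.8, -86, -374, 145, 0, 0, 0, 17.1, -100, -431, 145, 0, 0, 0, 19.1, -111, -482, 145, 0, 0, 0, 20.7, -121, -522, 145, 0, 0, 0, 21.8, -127, -550, 145, 0, 0, 0, 22.5, -131, -567, 145, 0, 0, 0, 22.5, -131, -567, 145, 0, 0, 0, 22.5, -131, -567, 145, 0],
)

```text
clock: 6.1
position: [0.3597, -0.2497, 0.2924]
ee_rot: [-0.001, 0.649, 0.761, 0.001]
contact_force: [-0.0, -0.2, -2.1]
width: 0.0295
gripper_force: 79.5
```

```bash
python3 - <<'E'
from h import *
s=manip.get_state();print(s["clock"],s["position"],s["ee_rot"],s["qpos"],s["width"])
c=imaging.calibration("wrist");w=imaging.get_image("wrist")
cv2.imwrite("pics/w3.png",w);np.save("w3.npy",np.array(c["cam_to_world"]));print(c["cam_to_world"].round(3) if hasattr(c["cam_to_world"],"round") else 0)
E
```

```text
6.1 [ 0.3596566  -0.24966438  0.29239524] [-1.29589508e-03  6.48950184e-01  7.60829631e-01  5.01157996e-04] [-7.66680046e-01  3.98209811e-02  1.67473772e+00  8.52310981e-04
  1.42968163e+00 -9.25188128e-01] 0.02948717598693398
[[ 0.988  0.15   0.046  0.348]
 [ 0.157 -0.942 -0.296 -0.173]
 [-0.002  0.3   -0.954  0.424]
 [ 0.     0.     0.     1.   ]]
```

View pics/w3.png

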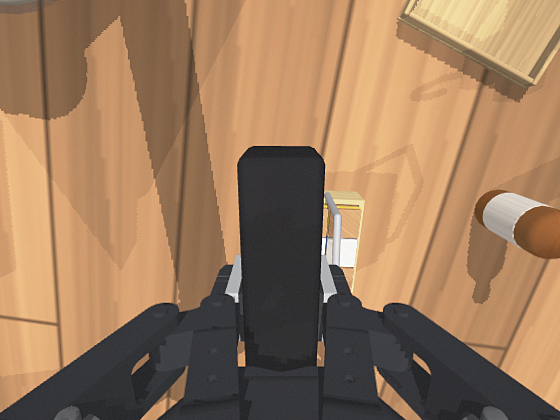

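jog_arm(
  deltas=[0, 0, 0, -10, -20, 0, 0, 0, 0, 0, -25, -55, 0, 0, 0, 0, 0, -40, -90, 0, 0, 0, 0, 0, -50, -110, 0, 0, 0, 0, 0, -50, -110, 0, 0, 0, 0, 0, -50, -110, 0, 0],
)

```text
clock: 6.75
position: [0.3108, -0.3583, 0.293]
ee_rot: [-0.001, 0.648, 0.762, 0.001]
contact_force: [0.2, 0.9, -2.1]
width: 0.0294
gripper_force: 79.7
```

```bash
python3 - <<'E'
from h import *
s=manip.get_state();print(s["clock"],s["position"],s["ee_rot"])
c=imaging.calibration("wrist");w=imaging.get_image("wrist")
cv2.imwrite("pics/w4.png",w);np.save("w4.npy",np.array(c["cam_to_world"]))
E
```

```text
6.75 [ 0.31075101 -0.3582602   0.29297541] [-5.94287784e-04  6.47755423e-01  7.61847725e-01  7.76111936e-04]
```

View pics/w4.png

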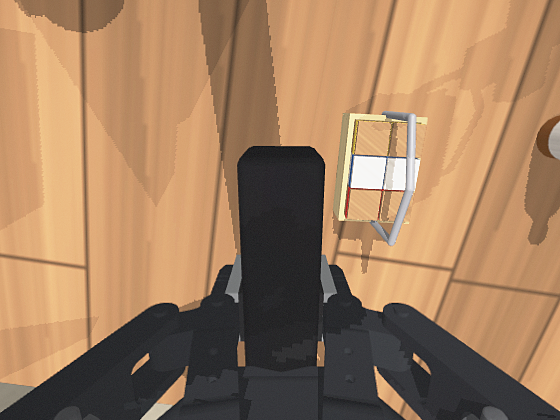

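The wrist view shows the handle clearly: upper elbow at about (411,118), peak at about (410,185), lower elbow at about (392,240). The box edge is at (348,115)–(340,218).

```bash
python3 - <<'E'
from h import *
from scipy.optimize import least_squares
cw=imaging.calibration("wrist");cw["cam_to_world"]=np.load("w4.npy");ct=imaging.calibration("top")
M=np.array([[0,.065,.112],[0,0,.135],[0,-.065,.112]])
def W(p,M=M):
  c,s=np.cos(p[2]),np.sin(p[2]);return np.c_[p[0]+c*M[:,0]-s*M[:,1],p[1]+s*M[:,0]+c*M[:,1],M[:,2]]
ow=np.array([(410.5,118),(410.5,183),(392,239)]);ot=np.array([(415.5,233.5),(443.5,226.5),(474.5,222.5)])
fw=lambda p:((proj(cw,W(p))-ow)).ravel()
ft=lambda p:((proj(ct,W(p))-ot)).ravel()
for f in(fw,ft,lambda p:np.r_[fw(p),ft(p)]):
  r=least_squares(f,[.427,-.33,.16],x_scale=[.01,.01,.1]);print(r.x.round(4),np.degrees(r.x[2]).round(1),r.fun.round(1))
p=r.x
im=cv2.imread("pics/w4.png")
B=np.array([[sx*.045,sy*.065,0] for sx,sy in((1,1),(1,-1),(-1,-1),(-1,1))])
for pts,col in((M,(0,255,0)),(B,(255,0,0))):
  cv2.polylines(im,[proj(cw,W(p,pts)).round().astype(int)],pts is B,col,1)
cv2.imwrite("pics/w4o.png",cv2.resize(im[90:270,310:450],None,fx=3.3,fy=3.3,interpolation=cv2.INTER_CUBIC))
E
```

```text
[ 0.4289 -0.3304  0.1295] 7.4 [ 0.4 -4.5 -0.6  3.3  0.2  1.8]
[ 0.4227 -0.3181  0.1475] 8.5 [ 2.6 -1.   3.2  0.1 -6.   1. ]
[ 0.428  -0.3287  0.132 ] 7.6 [-0.3 -6.4 -1.1  1.4 -0.1  0.2  6.6 -3.7  7.3 -2.2 -1.9 -0.8]
```

View pics/w4o.png

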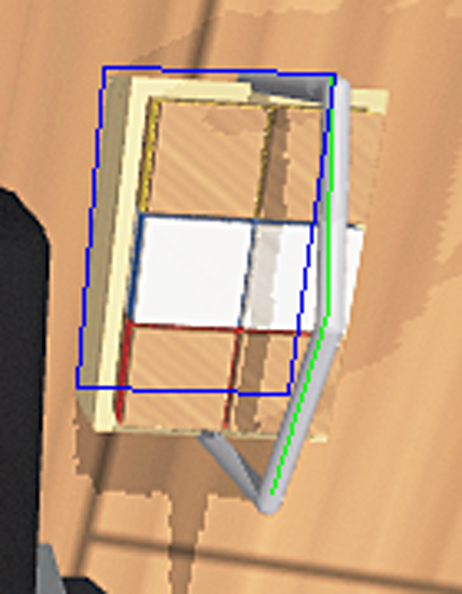

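```bash
python3 - <<'E'
from h import *
from scipy.optimize import least_squares
cw=imaging.calibration("wrist");cw["cam_to_world"]=np.load("w4.npy")
M=np.array([[0,.065,.112],[0,0,.135],[0,-.065,.112],[-.045,-.065,0],[-.045,.065,0]])
def W(p,M=M):
  c,s=np.cos(p[2]),np.sin(p[2]);return np.c_[p[0]+c*M[:,0]-s*M[:,1],p[1]+s*M[:,0]+c*M[:,1],M[:,2]]
ow=np.array([(413.3,117.2),(411.5,189),(391.8,240.5),(333.6,211.2),(342.7,113)])
for n in(3,5):
  r=least_squares(lambda p:(proj(cw,W(p,M[:n]))-ow[:n]).ravel(),[.427,-.33,.16],x_scale=[.01,.01,.1]);print(r.x.round(4),np.degrees(r.x[2]).round(1),r.fun.round(1))
s=manip.get_state()["ee_rot"];print("tool y angle",2*np.degrees(np.arctan2(s[2],s[1]))-90)
E
```

```text
[ 0.4306 -0.3323  0.1072] 6.1 [ 0.3 -1.2 -0.4 -0.5  0.1  2.1]
[ 0.4306 -0.3327  0.117 ] 6.7 [-0.5 -0.8 -0.5 -0.   0.6  2.5  0.2 -1.6  0.5 -0.2]
tool y angle 9.29242893011444
```

jog_arm(
  deltas=[0, 0, -0.7, 18, 5, 0, 0, 0, 0, -1.4, 36, 11, 0, 0, 0, 0, -2, 54, 17, 0, 0, 0, 0, -2.7, 71, 22, -8, 0, 0, 0, -2.7, 71, 22, -25, 0, 0, 0, -2.7, 71, 22, -45, 0, 0, 0, -2.7, 71, 22, -63, 0, 0, 0, -2.7, 71, 22, -75, 0, 0, 0, -2.7, 71, 22, -79, 0, 0, 0, -2.7, 71, 22, -79, 0, 0, 0, -2.7, 71, 22, -79, 0, 0, 0, -2.7, 76, 22.5, -79, 0, 0, 0, -2.7, 83, 23.3, -79, 0, 0, 0, -2.7, 91, 24.2, -79, 0, 0, 0, -2.7, 99, 25.2, -79, 0, 0, 0, -2.7, 107, 26.1, -79, 0, 0, 0, -2.7, 114, 26.8, -79, 0, 0, 0, -2.7, 119, 27.4, -79, 0, 0, 0, -2.7, 120.5, 27.5, -79, 0, 0, 0, -2.7, 120.5, 27.5, -79, 0],
)

```text
clock: 8.8
position: [0.431, -0.3321, 0.2142]
ee_rot: [-0.0, 0.666, 0.746, -0.0]
contact_force: [0.0, 0.3, -1.9]
width: 0.0289
gripper_force: 79.8
```

```bash
python3 - <<'E'
from h import *
s=manip.get_state();print(s["clock"],s["position"],s["contact_force"],s["moment"])
t=imaging.get_image("top");s=imaging.get_image("side")
k=lambda im,x,y:cv2.resize(im[y:y+100,x:x+100],(400,400),interpolation=cv2.INTER_CUBIC)
cv2.imwrite("pics/s1.png",np.hstack([k(s,230,320),k(t,390,170)]))
E
```

```text
8.8 [ 0.4309739  -0.33210469  0.21420041] [ 0.01250039  0.29194121 -1.85848673] [0.00847539 0.02691922 0.02672879]
```

jog_arm(
  deltas=[0, 0, 0, 0, 0, 5, 0, 0, 0, 0, 0, 0, 12, 0, 0, 0, 0, 0, 0, 19, 0, 0, 0, 0, 0, 0, 25, 0, 0, 0, 0, 0, 0, 30, 0, 0, 0, 0, 0, 0, 33, 0, 0, 0, 0, 0, 0, 36, 0, 0, 0, 0, 0, 0, 39, 0, 0, 0, 0, 0, 0, 39, 0, 0, 0, 0, 0, 0, 39, 0],
)

```text
clock: 9.9
position: [0.4308, -0.3323, 0.253]
ee_rot: [-0.0, 0.666, 0.746, 0.0]
contact_force: [0.6, -0.3, -5.0]
width: 0.029
gripper_force: 79.4
```

The hook has engaged: about 3 N more on the spring. Lifting slowly.

jog_arm(
  deltas=[0, 0, 0, 0, 0, 2, 0, 0, 0, 0, 0, 0, 4, 0, 0, 0, 0, 0, 0, 6, 0, 0, 0, 0, 0, 0, 8, 0, 0, 0, 0, 0, 0, 10, 0, 0, 0, 0, 0, 0, 12, 0, 0, 0, 0, 0, 0, 14, 0, 0, 0, 0, 0, 0, 16, 0, 0, 0, 0, 0, 0, 18, 0, 0, 0, 0, 0, 0, 20, 0, 0, 0, 0, 0, 0, 23, 0, 0, 0, 0, 0, 0, 26, 0, 0, 0, 0, 0, 0, 29, 0, 0, 0, 0, 0, 0, 32, 0, 0, 0, 0, 0, 0, 36, 0, 0, 0, 0, 0, 0, 40, 0, 0, 0, 0, 0, 0, 44, 0, 0, 0, 0, 0, 0, 48, 0, 0, 0, 0, 0, 0, 51, 0, 0, 0, 0, 0, 0, 53, 0],
)

```text
clock: 11.9
position: [0.4309, -0.3323, 0.3067]
ee_rot: [0.0, 0.666, 0.746, 0.0]
contact_force: [0.5, -1.0, -9.9]
width: 0.0291
gripper_force: 79.5
```

jog_arm(
  deltas=[0, 0, 0, 0, 0, 2, 0, 0, 0, 0, 0, 0, 4, 0, 0, 0, 0, 0, 0, 5, 0, 0, 0, 0, 0, 0, 5, 0, 0, 0, 0, 0, 0, 5, 0, 0, 0, 0, 0, 0, 5, 0, 0, 0, 0, 0, 0, 5, 0, 0, 0, 0, 0, 0, 5, 0, 0, 0, 0, 0, 0, 5, 0, 0, 0, 0, 0, 0, 5, 0, 0, 0, 0, 0, 0, 5, 0],
)

```text
clock: 13.0
position: [0.4308, -0.3322, 0.3113]
ee_rot: [0.0, 0.666, 0.746, 0.0]
contact_force: [-0.3, 0.6, -9.6]
width: 0.0295
gripper_force: 79.5
```

```bash
python3 - <<'E'
from h import *
s=manip.get_state();print(s["clock"],s["position"],s["contact_force"],s["moment"],s["qpos"])
t=imaging.get_image("top");s=imaging.get_image("side")
k=lambda im,x,y:cv2.resize(im[y:y+120,x:x+110],(396,432),interpolation=cv2.INTER_CUBIC)
cv2.imwrite("pics/s2.png",np.hstack([k(s,235,300),k(t,390,170)]))
E
```

```text
13.0 [ 0.43081111 -0.33217773  0.31132365] [-0.2902936   0.60495007 -9.60813891] [ 0.03307727 -0.0324128   0.02998829] [-7.84812326e-01  1.97606927e-01  1.44250861e+00  8.01129895e-05
  1.50140540e+00 -8.98353576e-01]
```

View pics/s2.png

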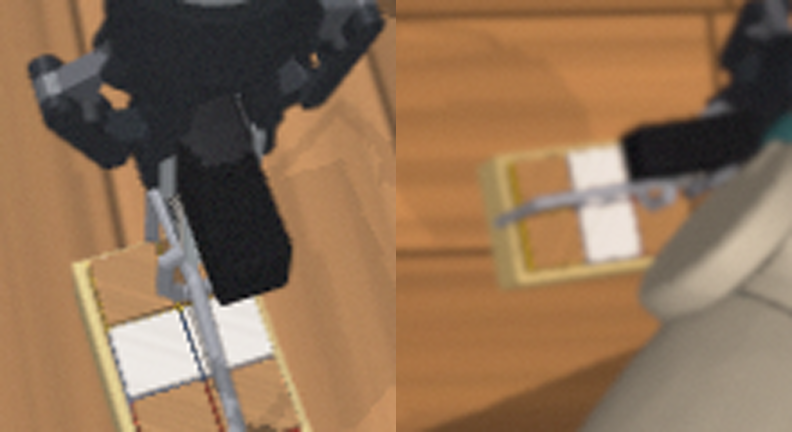

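The caddy hangs level on the hook: about 7.7 N, underside about 42 mm up. In the picture the handle is straight in the hook. Hold two seconds, then carry.

jog_arm(
  deltas=[0, 0, 0, 0, 0, 0, 0, 0, 0, 0, 0, 0, 0, 0, 0, 0, 0, 0, 0, 0, 0, 0, 0, 0, 0, 0, 0, 0, 0, 0, 0, 0, 0, 0, 0, 0, 0, 0, 0, 0, 0, 0, 0, 0, 0, 0, 0, 0, 0, 0, 0, 0, 0, 0, 0, 0, 0, 0, 0, 0, 0, 0, 0, 0, 0, 0, 0, 0, 0, 0, 0, 0, 0, 0, 0, 0, 0, 0, 0, 0, 0, 0, 0, 0, 0, 0, 0, 0, 0, 0, 0, 0, 0, 0, 0, 0, 0, 0, 0, 0, 0, 0, 0, 2, 0, 0, 0, 0, 0, 0, 5, 0, 0, 0, 0, 0, 0, 9, 0, 0, 0, 0, 0, 0, 13, 0, 0, 0, 0, 0, 0, 16, 0, 0, 0, 0, 0, 0, 18, 0],
)

```text
clock: 15.1
position: [0.4309, -0.3323, 0.3299]
ee_rot: [0.0, 0.666, 0.746, 0.0]
contact_force: [0.2, -0.3, -9.5]
width: 0.0293
gripper_force: 79.5
```

jog_arm(
  deltas=[0, 0, 0, 0, 0, 2, 0, 0, 0, 0, 0.2, 0.6, 4, 0, 0, 0, 0, 0.8, 1.8, 6, 0, 0, 0, 0, 1.7, 4.1, 7, 0, 0, 0, 0, 3.2, 7.7, 7, 0, 0, 0, 0, 5.3, 12.7, 7, 0, 0, 0, 0, 8, 19.2, 7, 0, 0, 0, 0, 11.4, 27.4, 7, 0, 0, 0, 0, 15.4, 37.1, 7, 0, 0, 0, 0, 20.1, 48.3, 7, 0, 0, 0, 0, 25.4, 61, 7, 0, 0, 0, 0, 31.3, 75.1, 7, 0, 0, 0, 0, 37.6, 90.5, 7, 0, 0, 0, 0, 44.5, 106.8, 7, 0, 0, 0, 0, 51.6, 124.1, 7, 0, 0, 0, 0, 59.1, 142, 7, 0, 0, 0, 0, 66.8, 160.4, 7, 0, 0, 0, 0, 74.5, 179, 7, 0],
)

```text
clock: 16.9
position: [0.5057, -0.1514, 0.3364]
ee_rot: [0.0, 0.666, 0.746, 0.0]
contact_force: [-0.1, -1.0, -10.2]
width: 0.0291
gripper_force: 79.5
```

jog_arm(
  deltas=[0, 0, 0, 7.7, 18.6, 0, 0, 0, 0, 0, 15.4, 37, 0, 0, 0, 0, 0, 22.9, 54.9, 0, 0, 0, 0, 0, 30, 72.2, 0, 0, 0, 0, 0, 36.9, 88.5, 0, 0, 0, 0, 0, 43.2, 103.9, 0, 0, 0, 0, 0, 49.1, 118, 0, 0, 0, 0, 0, 54.4, 130.7, 0, 0, 0, 0, 0, 59.1, 141.9, 0, 0, 0, 0, 0, 63.1, 151.6, 0, 0, 0, 0, 0, 66.5, 159.8, 0, 0, 0, 0, 0, 69.2, 166.3, 0, 0, 0, 0, 0, 71.3, 171.3, 0, 0, 0, 0, 0, 72.8, 174.9, 0, 0, 0, 0, 0, 73.7, 177.2, 0, 0, 0, 0, 0, 74.3, 178.4, 0, 0, 0, 0, 0, 74.5, 179, 0, 0, 0, 0, 0, 74.5, 179, 0, 0, 0, 0, 0, 74.5, 179, 0, 0, 0, 0, 0, 74.5, 179, 0, 0],
)

```text
clock: 18.9
position: [0.5797, 0.0256, 0.3363]
ee_rot: [0.0, 0.666, 0.746, -0.0]
contact_force: [-0.2, 0.0, -9.4]
width: 0.0291
gripper_force: 79.5
```

```bash
python3 - <<'E'
from h import *
s=manip.get_state();print(s["clock"],s["position"],s["contact_force"],s["moment"])
E
```

```text
18.9 [0.57973395 0.0256134  0.33634003] [-0.18342259  0.04880711 -9.40458581] [ 0.02361862 -0.01280283 -0.02273457]
```

jog_arm(
  deltas=[0, 0, 0, 0, 0, 0, 0, 0, 0, 0, 0, 0, 0, 0, 0, 0, 0, 0, 0, -1, 0, 0, 0, 0, 0, 0, -3, 0, 0, 0, 0, 0, 0, -6, 0, 0, 0, 0, 0, 0, -10, 0, 0, 0, 0, 0, 0, -14, 0, 0, 0, 0, 0, 0, -18, 0, 0, 0, 0, 0, 0, -22, 0, 0, 0, 0, 0, 0, -26, 0, 0, 0, 0, 0, 0, -30, 0, 0, 0, 0, 0, 0, -34, 0, 0, 0, 0, 0, 0, -38, 0, 0, 0, 0, 0, 0, -42, 0, 0, 0, 0, 0, 0, -45, 0, 0, 0, 0, 0, 0, -48, 0, 0, 0, 0, 0, 0, -50, 0, 0, 0, 0, 0, 0, -52, 0, 0, 0, 0, 0, 0, -54, 0, 0, 0, 0, 0, 0, -56, 0],
)

```text
clock: 20.9
position: [0.5799, 0.0258, 0.2803]
ee_rot: [0.0, 0.666, 0.746, 0.0]
contact_force: [0.5, 0.1, -10.1]
width: 0.0291
gripper_force: 79.5
```

jog_arm(
  deltas=[0, 0, 0, 0, 0, -2, 0, 0, 0, 0, 0, 0, -4, 0, 0, 0, 0, 0, 0, -6, 0, 0, 0, 0, 0, 0, -8, 0, 0, 0, 0, 0, 0, -10, 0, 0, 0, 0, 0, 0, -12, 0, 0, 0, 0, 0, 0, -14, 0, 0, 0, 0, 0, 0, -16, 0, 0, 0, 0, 0, 0, -18, 0, 0, 0, 0, 0, 0, -20, 0, 0, 0, 0, 0, 0, -20, 0, 0, 0, 0, 0, 0, -20, 0],
)

```text
clock: 22.1
position: [0.5797, 0.0259, 0.2605]
ee_rot: [-0.0, 0.666, 0.746, 0.0]
contact_force: [-1.8, 1.7, -5.7]
width: 0.0294
gripper_force: 79.9
```

jog_arm(
  deltas=[0, 0, 0, 0, 0, -2, 0, 0, 0, 0, 0, 0, -4, 0, 0, 0, 0, 0, 0, -7, 0, 0, 0, 0, 0, 0, -10, 0, 0, 0, 0, 0, 0, -13, 0, 0, 0, 0, 0, 0, -16, 0, 0, 0, 0, 0, 0, -20, 0, 0, 0, 0, 0, 0, -24, 0, 0, 0, 0, 0, 0, -28, 0, 0, 0, 0, 0, 0, -32, 0, 0, 0, 0, 0, 0, -36, 0, 0, 0, 0, 0, 0, -38, 0, 0, 0, 0, 0, 0, -38, 0, 0, 0, 0, 0, 0, -38, 0, 0, 0, 0, 0, 0, -38, 0],
)

```text
clock: 23.6
position: [0.58, 0.0258, 0.2226]
ee_rot: [0.0, 0.666, 0.746, 0.0]
contact_force: [0.6, 0.3, -2.5]
width: 0.0292
gripper_force: 80.3
```

```bash
python3 - <<'E'
from h import *
s=manip.get_state();print(s["clock"],s["position"],s["contact_force"],s["moment"])
E
```

```text
23.6 [0.57997723 0.02578896 0.22255211] [ 0.62957109  0.3130245  -2.50509299] [ 0.02205188 -0.02163689 -0.02084224]
```

jog_arm(
  deltas=[0, 0, 0, -2, -0.2, 0, 0, 0, 0, 0, -5, -0.6, 0, 0, 0, 0, 0, -9, -1, 0, 0, 0, 0, 0, -13, -1.5, 0, 0, 0, 0, 0, -17, -2, 0, 0, 0, 0, 0, -21, -2.4, 0, 0, 0, 0, 0, -25, -2.9, 0, 0, 0, 0, 0, -29, -3.4, 0, 0, 0, 0, 0, -33, -3.8, 0, 0, 0, 0, 0, -37, -4.3, 0, 0, 0, 0, 0, -41, -4.8, 0, 0, 0, 0, 0, -45, -5.2, 0, 0, 0, 0, 0, -50, -5.8, 0, 0, 0, 0, 0, -55, -6.4, 0, 0, 0, 0, 0, -60, -7, 0, 0, 0, 0, 0, -60, -7, 0, 0],
)

```text
clock: 25.2
position: [0.5189, 0.0188, 0.2224]
ee_rot: [-0.0, 0.666, 0.746, -0.0]
contact_force: [0.5, 1.0, -1.8]
width: 0.0291
gripper_force: 80.3
```

```bash
python3 - <<'E'
from h import *
s=manip.get_state();print(s["clock"],s["position"],s["contact_force"],s["moment"])
c=imaging.calibration("top");t=imaging.get_image("top");cv2.imwrite("pics/t5.png",t)
# white strip centroid
tr=proj(c,[[.58,.026,.068]])[0];x,y=tr.astype(int);r=t[y-30:y+30,x-30:x+40].min(2)>150
n,l,st,ce=cv2.connectedComponentsWithStats(r.astype('uint8'));print(tr,[(st[i,4],ce[i]+[x-30,y-30]) for i in range(1,n) if st[i,4]>15])
E
```

```text
25.2 [0.51888941 0.01878849 0.22236181] [ 0.50844477  0.95401742 -1.84043492] [0.02288846 0.0123335  0.03862316]
[300.51545207 173.01665046] [(np.int32(36), array([288.30555556, 160.58333333])), (np.int32(53), array([286.58490566, 183.86792453]))]
```

jog_arm(
  deltas=[0, 0, 0, 0, 0, 10, 0, 0, 0, 0, 0, 0, 30, 0, 0, 0, 0, 0, 0, 55, 0, 0, 0, 0, 0, 0, 80, 0, 0, 0, 0, 0, 0, 95, 0, 0, 0, 0, 0, 0, 100, 0, 0, 0, -1, -1, 12, 100, 0, 0, 0, -3, -4, 40, 100, 0, 0, 0, -5, -7, 75, 100, 0, 0, 0, -8, -11, 113, 100, 0, 0, 0, -10, -15, 151, 100, 0, 0, 0, -12.5, -18, 189, 100, 0, 0, 0, -15, -22, 227, 100, 0, 0, 0, -17, -25, 259, 100, 0, 0, 0, -18.6, -27, 282, 100, 0, 0, 0, -19.5, -28, 294, 100, 0, 0, 0, -19.8, -28.5, 298.5, 100, 0, 0, 0, -19.8, -28.5, 298.5, 100, 0, 0, 0, -19.8, -28.5, 298.5, 100, 0, 0, 0, -19.8, -28.5, 298.5, 100, 0],
)

```text
clock: 27.25
position: [0.4915, 0.3164, 0.3223]
ee_rot: [0.0, 0.785, 0.62, -0.0]
contact_force: [-0.3, -0.3, -2.3]
width: 0.0291
gripper_force: 80.3
```

```bash
python3 - <<'E'
from h import *
s=manip.get_state();print(s["clock"],s["position"],s["ee_rot"],s["contact_force"])
c=imaging.calibration("top");t=imaging.get_image("top");cv2.imwrite("pics/t6.png",t)
tr=proj(c,[[.58,.026,.065]])[0];x,y=tr.astype(int);r=t[y-40:y+40,x-40:x+40].min(2)>150
n,l,st,ce=cv2.connectedComponentsWithStats(r.astype('uint8'));print(tr,[(st[i,4],ce[i]+[x-40,y-40]) for i in range(1,n) if st[i,4]>8])
q=r.nonzero();p=np.c_[q[1]+x-40,q[0]+y-40].astype(float);print(atz(c,[p.mean(0)],.062),cv2.minAreaRect(p.astype(np.float32)))
E
```

```text
27.25 [0.49147917 0.31640128 0.32233767] [ 2.08439098e-04  7.84506508e-01  6.20120535e-01 -1.30674442e-04] [-0.30156707 -0.28363297 -2.32215384]
[300.4542581  173.31819503] [(np.int32(16), array([301.875, 162.75 ])), (np.int32(20), array([300.3, 171.5])), (np.int32(106), array([302.03773585, 182.1509434 ]))]
[[0.56704382 0.02285435 0.062     ]] ((300.71783447265625, 174.67823791503906), (25.57245635986328, 10.845906257629395), 84.2894058227539)
```

The caddy sits centred in the tray. Lowering the scale into the rest.

jog_arm(
  deltas=[0, 0, 0, 0, 0, -12, 0, 0, 0, 0, 0, 0, -32, 0, 0, 0, 0, 0, 0, -55, 0, 0, 0, 0, 0, 0, -80, 0, 0, 0, 0, 0, 0, -105, 0, 0, 0, 0, 0, 0, -125, 0, 0, 0, 0, 0, 0, -140, 0, 0, 0, 0, 0, 0, -150, 0, 0, 0, 0, 0, 0, -156, 0, 0, 0, 0, 0, 0, -160, 0, 0, 0, 0, 0, 0, -164, 0, 0, 0, 0, 0, 0, -168, 0, 0, 0, 0, 0, 0, -171, 0, 0, 0, 0, 0, 0, -173, 0, 0, 0, 0, 0, 0, -173, 0, 0, 0, 0, 0, 0, -173, 0],
)

```text
clock: 28.9
position: [0.4914, 0.3174, 0.1495]
ee_rot: [0.0, 0.784, 0.621, 0.0]
contact_force: [-0.5, 1.1, -2.5]
width: 0.0294
gripper_force: 80.6
```

jog_arm(
  deltas=[0, 0, 0, 0, 0, -1, 0, 0, 0, 0, 0, 0, -1, 0, 0, 0, 0, 0, 0, -1, 0.4, 0, 0, 0, 0, 0, -1, 0.5, 0, 0, 0, 0, 0, -1, 0.7, 0, 0, 0, 0, 0, -1, 1, 0, 0, 0, 0, 0, -1, 1, 0, 0, 0, 0, 0, -1, 1, 0, 0, 0, 0, 0, 10, 1, 0, 0, 0, 0, 0, 30, 1, 0, 0, 0, 0, 0, 60, 1, 0, 0, 0, 0, 0, 95, 1, 0, 0, 0, -30, 0, 120, 1, 0, 0, 0, -62, 13, 152, 1, 0, 0, 0, -62, 13, 154, 1, 0, 0, 0, -62, 13, 154, 1, 0, 0, 0, -62, 13, 154, 1],
)

```text
clock: 30.6
position: [0.4296, 0.3299, 0.3027]
ee_rot: [0.0, 0.784, 0.62, -0.0]
contact_force: [-0.2, 0.4, 0.6]
width: 0.0851
gripper_force: 0.0
```

```bash
python3 - <<'E'
from h import *
s=manip.get_state();print(s["clock"],s["position"],s["contact_force"],s["width"])
w=imaging.get_image("wrist");c=imaging.calibration("wrist");cv2.imwrite("pics/w7.png",w)
a=cv2.imread("pics/w1.png")
# shift of the scale bar vs first view (same pose)
A=a[115:275,325:390];r=cv2.matchTemplate(w,A,cv2.TM_CCOEFF_NORMED);print(cv2.minMaxLoc(r))
A=a[110:160,295:340];r=cv2.matchTemplate(w,A,cv2.TM_CCOEFF_NORMED);print("rest",cv2.minMaxLoc(r))
t0=cv2.imread("pics/top0.png");t=imaging.get_image("top");s0=cv2.imread("pics/side0.png");sd=imaging.get_image("side")
for n,i0,i,(x,y,W,H) in(("bar-top",t0,t,(150,185,60,30)),("tin",t0,t,(195,112,35,45)),("sauce",t0,t,(388,118,40,42)),("bar-side",s0,sd,(245,125,30,40))):
  m=cv2.minMaxLoc(cv2.matchTemplate(i,i0[y:y+H,x:x+W],cv2.TM_CCOEFF_NORMED));print(n,m[1],np.subtract(m[3],(x,y)))
E
```

```text
30.6 [0.4295587  0.32990053 0.30274171] [-0.22027214  0.42737658  0.60522452] 0.08507358454321653
(-0.570978045463562, 0.9826755523681641, (247, 66), (324, 114))
rest (-0.5689452290534973, 0.9209247827529907, (334, 140), (294, 110))
bar-top 0.7757529616355896 [8 1]
tin 0.9996986985206604 [0 0]
sauce 0.9987626075744629 [0 0]
bar-side 0.9933267831802368 [0 0]
```

```bash
python3 -c "
from rig import manip
print(manip.sign_off())"
```

```text
the job is handed in; nothing more can be done
None
```

I weighed the caddy (about 0.79 kg on the hook), stood it in the tray, hung the scale back in its rest and handed the job in at about 31 s; final camera matching showed the scale seated and the tin and sauce unmoved.

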